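# Pass a backing batten through a vent opening and hold it up behind the panel

### The arm

A 6-joint arm with a two-finger parallel gripper is mounted at the origin on a cart in front of the work surface, level with it; the furniture and walls round the work are solid. World frame = base frame: x ahead of the robot, y to its left, z up, the work surface at z = 0. Lengths are in mm, angles in rad, forces in N, time in s.
With the tool pointing down it reaches from about 275 to 1000 mm from the base axis. Payload 8.4 kg.
Tool frame: the origin (TCP) lies on the centre line of the jaws, within the pads' length; the fingertips stand 14 mm ahead of it and the grasp point (between the pads) lies 5 mm behind it; z points along the fingers, y is the line along which they close (so a half turn about z gives the same grasp; the last joint's range is limited). The gripper opens to 85 mm and grips with 20 to 120 N. Pads are 22 mm wide; open, the fingers measure 114 mm over their backs; the gripper's body (76 mm by 85 mm) begins 54 mm behind the grasp point. The pads swing forward as they close: fully open they stand 13 mm farther back than shut.
Start: joints at [1.248, 0.353, 1.633, -0, 1.155, -0.002], TCP at [197.077, 593.118, 245.281] pointing down, gripper open.
Joint ranges: [-2.63, 2.63], [-0.92, 2.1], [0.06, 2.66], [-1.3, 4.44], [0, 2.69], [-3.02, 3.02]. Speed limits (rad/s): [2.22, 2.22, 2.79, 3.14, 3.14, 3.14].

### API

Orientations are given as [roll, pitch, yaw] about the fixed x, y, z axes, in that order (R = Rz(yaw) Ry(pitch) Rx(roll)).
In Python, from rig import r gives the robot as it stands.
- The arm moves only by the tool step_arm, never from a script. Its argument "plan" is text: rows parted by semicolons, each of 7 numbers parted by spaces: the turn, a rotation vector about the world's x, y, z in degrees, then the shift along the world's x, y, z in mm, then the closure in counts, from 0 (fully open) to 255 (shut). In form: rx ry rz x y z hand; .... A call has 1 to 8 rows; each row is the pose to reach, as a shift and turn from the pose commanded when the call began; what a row does not reach only later rows make up. A row lasts 1/10 s, in which the tool goes at most 50 mm and 8.59 degrees, less where a joint would pass 70% of its speed; a pose out of reach is approached as far as the arm can. A call with a gripper value outside its range is refused whole. The fingers move at their own pace and stop on an object; "force" is the grip in N (left out, the last holds). Time passes only in rows, so rows that repeat a pose let the fingers close. It gives the time, the measured TCP pose, the force, the opening and the grip force at its end, in the units of the state.
- r.sense(): the state, without advancing time (a new reading comes with each control period).
- r.grab_frame(name): name is "scene" or "side" or "wrist"; returns (picture, depth): 420x560x3 uint8, red, green, blue; 420x560 float32, mm along the optical axis (not along the pixel's ray), 0 where there is no reading.
- r.get_calibration(name): a dict with "K" (3x3 intrinsics, pixels), "world_from_camera" (4x4, takes a point from camera to world coordinates). Camera axes: x right, y down, z forward; pixel columns grow to the right and rows downward; lengths in mm; the calibration is good to about 2 mm. A picture is of the moment at which its call begins: read the wrist's pose just before it. get_calibration takes no time and is no camera call; for the wrist camera it gives the pose at the moment of the call.
- r.sign_off(): hands the job in; it is judged then, once.
The state is a dict: "clock": time; "qpos": joint angles; "qvel": joint speeds; "joint_efforts": joint torques, N m; "eef_pos": TCP position; "tcp_rot": TCP orientation; "contact_force": force on the tool from outside, world axes, zero at the start; "wrist_torque": the same for the moment, N m; "opening": opening from 0.0 (shut) to 1.0 (fully open); "grasp_force": force on a finger pad.
Only numpy, scipy, OpenCV 4.12 (cv2) and the standard library are available. Lean on these libraries where they do the work, as an engineer would, in place of code of your own. Each camera call takes 0.05 s, during which the arm holds its last target. There are 200 camera calls.

### The job

The plywood cabinet lying on its back needs a backing batten behind the vent opening in its upper panel. Take the longer of the two loose wooden strips, tilt it to get it in through the opening, level it inside and hold it pressed up flat against the underside of the panel, straight across the middle of the opening along its longer dimension, overlapping both ends equally so that it lies under both pencilled screw holes. Finish while still holding it there, ready to be screwed, and leave the shorter strip and the loose tools and wood block where they lie.

Things in the scene. Friction and masses are not known exactly. Their poses are not given: they have to be found in the camera images.
- opening (a point): centre of the vent opening, level with the panel's underside, 119 mm above the bench. Rectangle 110 mm along its x, 200 mm along its y (the cabinet's long way), z up. The panel is 9 mm thick, its upper face 128 mm above the bench. The two pencilled screw holes lie on this frame's y axis, 114 mm either side of the centre; the batten must come under both
- strip_long (a point): centre (half-way up) of the longer wooden strip, the batten: 260 mm long along its y, 22 mm wide along its x, 10 mm thick along its z, about 0.05 kg; it lies flat on the bench, loose. It is longer than the opening and longer than the opening's diagonal (228 mm), so it goes in only tilted
- strip_long_end_p (a point): middle of the end face of the longer strip at its +y end, 130 mm from its centre
- strip_long_end_n (a point): middle of the end face of the longer strip at its -y end, 130 mm from its centre
- strip_a: whole of the longer wooden strip: its origin is the middle of its underside, axes as strip_long
- cabinet: plywood cabinet on its back, a closed box 210 x 364 x 128 mm (x, y, z), heavy, does not move; origin at the centre of its underside on the bench, axes as opening, which is in the middle of its top. Empty inside: 186 x 340 mm, 113 mm from its floor up to the panel's underside. A tall drawer cabinet (front 0.67 m ahead of the robot base) stands fixed close behind
- strip_short (a point): centre (half-way up) of the shorter wooden strip, 210 mm along its y, 18 mm wide, 12 mm thick; not wanted, lies flat on the bench near the longer one, and the two may change places
- wood_block: small loose wood block 45 x 70 x 40 mm, origin under its centre; a bystander
- tape_measure: loose tape measure 36 x 87 x 62 mm, standing; origin under its centre; a bystander
- screwdriver_a: loose screwdriver 206 mm long (its y), 30 mm thick, origin under its middle; a bystander

How it is judged (in metres and radians):
On the way:
1. the longer strip stands tilted through the opening: one end inside the cabinet, the other still above the panel (((z of strip_long_end_p in the frame of opening below -0.01 m and z of strip_long_end_n in the frame of opening above 0.012 m and horizontal distance between strip_long and opening below 0.15 m) or (z of strip_long_end_n in the frame of opening below -0.01 m and z of strip_long_end_p in the frame of opening above 0.012 m and horizontal distance between strip_long and opening below 0.15 m))), for 0.1 s.
At the end, for the whole second after the job is handed in: The longer strip is held by the fingers, still, inside the cabinet, broad face pressed (0.5 N or more) to the panel's underside, ends within 6 mm of it, centred to 8 mm sideways, 12 mm lengthwise and 0.08 rad; the shorter strip and loose bystanders within 30 mm of their starts (x of strip_long in the frame of opening between -0.008 and 0.008 m and y of strip_long in the frame of opening between -0.012 and 0.012 m and z of strip_long in the frame of opening between -0.009 and 0 m and z of strip_long_end_p in the frame of opening between -0.011 and 0.001 m and z of strip_long_end_n in the frame of opening between -0.011 and 0.001 m and angle between the y axis of strip_long and the y axis of opening, either way round below 0.08 rad and angle between the z axis of strip_long and the z axis of opening, either way round below 0.2 rad and contact force between strip_a and cabinet above 0.5 N and contact force between strip_a and the fingers above 1 N and linear speed of strip_a below 0.02 m/s and distance of each of strip_short, wood_block, tape_measure, screwdriver_a from where it was at the start of the episode below 0.03 m); the arm keeps its last pose, push and grip.
It fails at once if the shorter strip or a loose bystander is carried off or knocked away (more than 60 mm) (distance of any of strip_short, wood_block, tape_measure, screwdriver_a from where it was at the start of the episode above 0.06 m).
It also fails if it takes over 58 s, if anything falls off the work surface, if the arm or the gripper's body presses on something with over 40 N, if the wrist force passes 120 N, or if a joint passes its speed limit or range.

## Working session

There is one attempt and no reset: what is moved stays moved. The work goes in short steps, Python scripts to look and compute and a tool call to move; the robot and the scene stay as the last step left them, time stands still between calls to the robot, and variables do not carry over. Pictures are saved under pics/ and viewed, at most 10 in all, crops included, and the job is handed in when it is done.

Besides the shell and the picture viewer there is one more tool, called after ">>>" by a JSON object that holds its "method" and its "body". step_arm: Moves the arm, as the interface text tells. Its arguments: {"type":"object","properties":{"plan":{"type":"string"},"force":{"type":"number"}},"required":["plan"]}

```bash
ls; mkdir -p pics
python3 - <<'E'
from rig import r
import cv2,numpy as np
print(r.sense())
for n in ["scene","side"]:
    p,d=r.grab_frame(n); c=r.get_calibration(n)
    cv2.imwrite(f"pics/{n}0.png",p[:,:,::-1]); np.savez(f"{n}0.npz",p=p,d=d,K=c["K"],T=c["world_from_camera"])
    print(n,np.round(c["K"],1).tolist(),np.round(c["world_from_camera"],3).tolist())
E
```

```text
pics
{'clock': 0.0, 'qpos': array([ 1.24760909e+00,  3.53648878e-01,  1.63414887e+00,  1.20064308e-05,
        1.15518422e+00, -2.35489791e-03]), 'qvel': array([-0.00010008,  0.00185674, -0.00087514,  0.00079712, -0.00032431,
       -0.00138718]), 'joint_efforts': array([-7.88956568e-04, -6.05229521e+01, -3.42072952e+01, -2.95107793e-04,
        9.29781119e-03,  9.94653533e-06]), 'eef_pos': array([196.92151798, 592.68198591, 244.55490311]), 'tcp_rot': array([-3.14020338e+00, -1.42492105e-05,  2.82075545e+00]), 'contact_force': array([ 0.38005968, -0.77973943, -0.61481363]), 'wrist_torque': array([ 0.00826884,  0.00078941, -0.02164917]), 'grasp_force': 0.0, 'opening': 0.9999251099231177}
scene [[546.2, 0.0, 273.7], [0.0, 546.2, 211.9], [0.0, 0.0, 1.0]] [[0.878, -0.308, 0.367, -28.69], [-0.479, -0.573, 0.665, -962.61], [0.006, -0.759, -0.651, 1087.162], [0.0, 0.0, 0.0, 1.0]]
side [[398.6, 0.0, 279.5], [0.0, 398.6, 206.7], [0.0, 0.0, 1.0]] [[0.848, -0.297, 0.439, 142.483], [-0.53, -0.487, 0.694, -595.881], [0.008, -0.821, -0.571, 653.675], [0.0, 0.0, 0.0, 1.0]]
```

View pics/scene0.png

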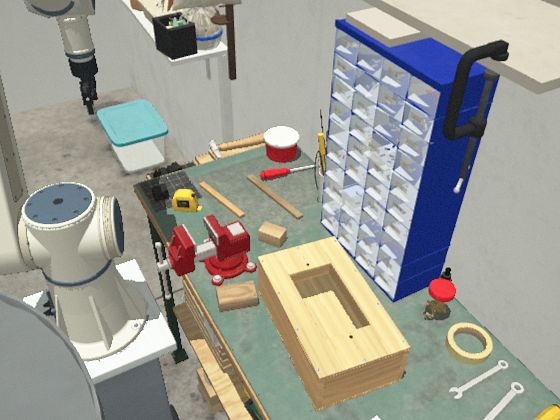

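View pics/side0.png

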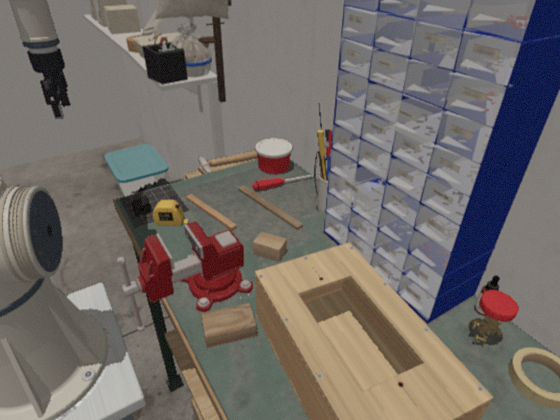

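The scene view shows the cabinet with its opening at about (330,293). The two strips are at (222,199) and (275,197), and the right one looks longer. The tape measure is at (186,200), the screwdriver at (285,172), the wood block at (272,233) and the vise at (220,245). Next I'll measure them.

```bash
cat > h.py <<'E'
import numpy as np,cv2
def world(p,d,K,T):
    v,u=np.mgrid[:d.shape[0],:d.shape[1]]
    c=np.stack([(u-K[0,2])/K[0,0]*d,(v-K[1,2])/K[1,1]*d,d,np.ones_like(d)],-1)
    return (c@T.T)[...,:3]
def rect(pts):
    (c,s,a)=cv2.minAreaRect(pts.astype(np.float32)); b=cv2.boxPoints((c,s,a))
    e=[b[1]-b[0],b[2]-b[1]]; L=max(e,key=np.linalg.norm)
    return np.round(c,1),np.round(sorted(s),1),round(float(np.degrees(np.arctan2(L[1],L[0]))%180),1)
def ray(uv,K,T,z):
    uv=np.atleast_2d(uv).astype(float); r=np.c_[(uv[:,0]-K[0,2])/K[0,0],(uv[:,1]-K[1,2])/K[1,1],np.ones(len(uv))]@T[:3,:3].T
    return T[:3,3]+r*((z-T[2,3])/r[:,2])[:,None]
E
python3 - <<'E'
from h import *
for n in ["scene","side"]:
    f=np.load(n+"0.npz"); p,d,K,T=[f[k] for k in "pdKT"]
    W=world(p,d,K,T); hsv=cv2.cvtColor(p,cv2.COLOR_RGB2HSV).astype(int)
    ok=(d>0)
    print(n,"bench z",np.median(W[...,2][ok&(abs(W[...,2])<8)]))
    wood=(hsv[...,0]<25)&(hsv[...,1]>60)&(hsv[...,2]>80)&ok
    X=W
    m=(wood&(W[...,2]<60)&(W[...,2]>-6)&(W[...,0]>150)&(W[...,0]<750)).astype(np.uint8)
    k,l,s,c=cv2.connectedComponentsWithStats(m)
    for i in range(1,k):
        if s[i,4]>120:
            vu=np.argwhere(l==i); z=np.percentile(W[l==i][:,2],[5,50,95])
            R=rect(ray(vu[:,::-1],K,T,10)[:,:2])
            print(s[i].tolist(),"z",z.round(1),R, rect(W[l==i][:,:2]))
    t=(ok&(abs(W[...,2]-128)<5)&(W[...,0]>250)&(W[...,0]<800)&wood).astype(np.uint8)
    k,l,s,c=cv2.connectedComponentsWithStats(t); i=1+np.argmax(s[1:,4])
    mm=(l==i).astype(np.uint8)
    print("top z",np.median(W[l==i][:,2]),s[i].tolist())
    cs,h=cv2.findContours(mm,cv2.RETR_CCOMP,cv2.CHAIN_APPROX_NONE)
    for q,hh in zip(cs,h[0]):
        if len(q)>60: print("hole" if hh[3]>=0 else "outer",rect(ray(q[:,0,:],K,T,128)[:,:2]))
E
```

```text
scene bench z 0.05074754272914106
[220, 136, 42, 12, 146] z [-5.8 -2.1  3.2] (array([661.6, 530.6]), array([ 34.5, 155.5]), 175.0) (array([670.7, 550.5]), array([ 28. , 157.3]), 173.1)
[247, 174, 56, 45, 443] z [ 1.7  9.  13.7] (array([615.8, 208.5]), array([ 26.7, 265.1]), 99.5) (array([618.1, 212.7]), array([ 27.9, 260.5]), 98.9)
[199, 181, 45, 37, 370] z [ 0.7 10.3 15. ] (array([463.4, 271.1]), array([ 26.2, 219.4]), 102.6) (array([468.6, 275.3]), array([ 33.4, 215.5]), 102.9)
[133, 185, 36, 61, 130] z [-5.6 -2.3  1.1] (array([246.6, 309.6]), array([  7. , 314.6]), 90.1) (array([249.8, 324.6]), array([  7.3, 319.6]), 90.1)
[172, 189, 27, 23, 307] z [ 0.9 27.  55.2] (array([360.2, 315.2]), array([ 78.3, 110.8]), 71.9) (array([377.2, 306.9]), array([ 69.9, 113. ]), 38.5)
[258, 221, 29, 27, 533] z [ 4.1 35.8 42.5] (array([527.1,  54.3]), array([81.8, 89.1]), 123.8) (array([530.9,  50.5]), array([71.7, 76.1]), 34.6)
[199, 247, 60, 65, 1605] z [ 2.7 28.9 44.8] (array([354.3, -52.5]), array([145.7, 207.1]), 80.0) (array([341.7, -52. ]), array([153.7, 185.7]), 69.7)
[290, 265, 78, 74, 28
[... 2109 characters left out ...]
3]), 82.5) (array([ 524.5, -258.3]), array([104.5, 241. ]), 82.7)
[161, 297, 67, 123, 527] z [-5.2 -2.8 -0.9] (array([ 247.7, -121.3]), array([  8.1, 305.8]), 90.2) (array([ 245.4, -112.6]), array([ 16.9, 310.4]), 90.0)
[256, 297, 66, 123, 1281] z [ 3.9 32.6 57.5] (array([ 387.8, -212.2]), array([ 19.4, 282.8]), 82.5) (array([ 377.5, -241.3]), array([  2.1, 264.4]), 82.5)
[509, 352, 51, 57, 1023] z [ 2.3 20.8 24.9] (array([ 726.4, -492.8]), array([ 59.8, 105.9]), 78.9) (array([ 722.3, -493.7]), array([41.8, 97.5]), 80.1)
top z 127.19408196684299 [255, 242, 238, 178, 16327]
outer (array([ 473.7, -305.3]), array([211.5, 365.3]), 82.4)
hole (array([ 473.3, -305.6]), array([112.5, 201. ]), 82.3)
```

The longer strip is at about (614,209), length about 262 mm, yaw 99.6°. The opening is at about (473.5,-306), yaw 82.4°. Both sizes agree with those given. Now a check for obstacles around the grasp and along the travel corridors.

Run:
```python
from h import *
P=[]
for n in ["scene","side"]:
    f=np.load(n+"0.npz"); W=world(*[f[k] for k in "pdKT"]); P.append(W[f["d"]>0])
P=np.vstack(P)
def rep(name,c,zlo,zhi):
    s=P[c&(P[:,2]>zlo)&(P[:,2]<zhi)]; print(name,len(s),s.min(0).round() if len(s) else '',s.max(0).round() if len(s) else '')
d=np.hypot(P[:,0]-614,P[:,1]-209)
for R in (50,70,90,120): rep(f"grasp r{R}",d<R,16,400)
rep("x550-680 y60-360",(P[:,0]>520)&(P[:,0]<672)&(P[:,1]>60)&(P[:,1]<380),25,500)
# max height map, 100mm grid
for x in range(100,800,100):
    row=[]
    for y in range(-600,700,100):
        s=P[(P[:,0]>=x)&(P[:,0]<x+100)&(P[:,1]>=y)&(P[:,1]<y+100)]
        row.append(int(np.percentile(s[:,2],99)) if len(s)>5 else -99)
    print(x,row)
```

```text
grasp r50 2 [607. 171.  17.] [615. 234.  18.]
grasp r70 4 [599. 154.  16.] [630. 267.  18.]
grasp r90 5 [599. 154.  16.] [639. 295.  24.]
grasp r120 280 [599. 154.  16.] [698. 322.  35.]
x550-680 y60-360 146 [520.  61.  25.] [671. 322.  41.]
100 [-99, -99, -99, -99, 3, 355, 333, 3, -888, 659, 617, 543, 403]
200 [-99, 4, 4, 3, 33, 153, 155, 1, 3, 31, 595, 566, 339]
300 [4, 130, 130, 129, 128, 152, 155, 26, 62, 62, 9, -20, -59]
400 [5, 130, 130, 130, 131, 112, 117, 14, 14, 14, 6, -20, -58]
500 [755, 779, 755, 755, 133, 5, 43, 5, 9, 11, 5, 4, 2]
600 [755, 755, 756, 755, 616, 630, 616, 12, 26, 76, 79, 2, -99]
700 [27, 755, 755, 755, 636, 637, 636, 266, 22, 80, 82, 3, -25]
```

>>> {"method": "step_arm", "body": {"plan": "0 0 -62 417 -384 -60 120; 0 0 -62 417 -384 -60 120; 0 0 -62 417 -384 -60 120; 0 0 -62 417 -384 -60 120; 0 0 -62 417 -384 -60 120; 0 0 -62 417 -384 -60 120; 0 0 -62 417 -384 -60 120; 0 0 -62 417 -384 -60 120", "force": 60}}

```text
clock: 0.9
eef_pos: [490.8, 322.0, 202.8]
tcp_rot: [-3.141, 0.0, 1.733]
contact_force: [0.6, 0.3, 0.2]
opening: 0.527
grasp_force: 0.0
```

>>> {"method": "step_arm", "body": {"plan": "0 0 0 122 -113 -20 120; 0 0 0 122 -113 -20 120; 0 0 0 122 -113 -20 120; 0 0 0 122 -113 -20 120; 0 0 0 122 -113 -20 120; 0 0 0 122 -113 -20 120"}}

```text
clock: 1.5
eef_pos: [610.9, 211.0, 182.8]
tcp_rot: [-3.14, -0.0, 1.738]
contact_force: [0.2, 0.1, -0.0]
opening: 0.528
grasp_force: 0.0
```

```bash
cat > strip.py <<'E'
from h import *
from rig import r
def wrist(name,z=10):
    s=r.sense(); c=r.get_calibration("wrist"); p,d=r.grab_frame("wrist"); K,T=c["K"],c["world_from_camera"]
    cv2.imwrite(f"pics/{name}.png",p[:,:,::-1]); np.savez(name+".npz",p=p,d=d,K=K,T=T)
    return s,p,d,K,T
E
python3 - <<'E'
from strip import *
s,p,d,K,T=wrist("w1"); print(s["eef_pos"].round(1),s["tcp_rot"].round(3),s["opening"],s["qpos"].round(2),T.round(2).tolist())
W=world(p,d,K,T); hsv=cv2.cvtColor(p,cv2.COLOR_RGB2HSV).astype(int)
m=((hsv[...,0]<25)&(hsv[...,1]>50)&(hsv[...,2]>60)&(d>0)&(W[...,2]>4)&(W[...,2]<15)).astype(np.uint8)
k,l,st,_=cv2.connectedComponentsWithStats(m)
for i in range(1,k):
    if st[i,4]>500:
        vu=np.argwhere(l==i)[:,::-1]; print(st[i].tolist(),np.median(W[l==i][:,2]),rect(ray(vu,K,T,10)[:,:2]))
E
```

```text
[610.9 211.  182.8] [-3.14  -0.     1.738] 0.5281565830585934 [0.33 0.45 1.64 0.   1.06 0.16] [[0.99, 0.16, 0.05, 597.73], [0.17, -0.94, -0.29, 286.93], [-0.0, 0.3, -0.95, 310.34], [0.0, 0.0, 0.0, 1.0]]
[106, 0, 58, 207, 4420] 10.992334789505037 (array([468.3, 266.6]), array([ 20.9, 188.2]), 102.8)
[0, 20, 61, 81, 581] 9.70517910600654 (array([373.7, 299.5]), array([33.9, 70.3]), 114.8)
[272, 50, 24, 247, 5216] 9.032409293675784 (array([618.5, 216.3]), array([ 21.3, 257.8]), 99.5)
```

>>> {"method": "step_arm", "body": {"plan": "0 0 0 7 4 -110 120; 0 0 0 7 4 -110 120; 0 0 0 7 4 -110 120; 0 0 0 7 4 -110 120; 0 0 0 7 4 -150 120; 0 0 0 7 4 -150 120; 0 0 0 7 4 -150 120"}}

```text
clock: 2.25
eef_pos: [619.1, 215.2, 35.2]
tcp_rot: [3.141, -0.0, 1.739]
contact_force: [0.5, 0.2, 0.7]
opening: 0.526
grasp_force: 0.0
```

Run:
```python
from strip import *
s,p,d,K,T=wrist("w2"); print(s["eef_pos"].round(1),s["tcp_rot"].round(3),s["contact_force"].round(1))
```

```text
[619.1 215.2  35.2] [ 3.141 -0.     1.739] [0.5 0.2 0.7]
```

View pics/w2.png

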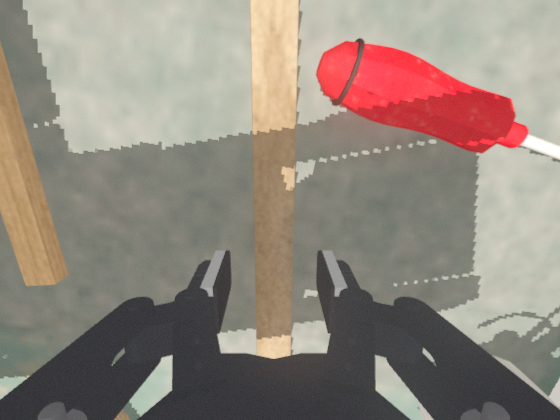

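The strip (column 274) sits midway between the pads (columns 215 and 335), and the screwdriver handle at (420,90) is clear. Descend and close.

>>> {"method": "step_arm", "body": {"plan": "0 0 0 0 0 -19 120; 0 0 0 0 0 -19 120; 0 0 0 0 0 -19 120; 0 0 0 0 0 -19 255; 0 0 0 0 0 -19 255; 0 0 0 0 0 -19 255; 0 0 0 0 0 -19 255; 0 0 0 0 0 -19 255", "force": 60}}

```text
clock: 3.1
eef_pos: [619.6, 215.0, 15.8]
tcp_rot: [3.14, -0.0, 1.739]
contact_force: [-1.7, -0.8, 7.5]
opening: 0.232
grasp_force: 59.1
```

>>> {"method": "step_arm", "body": {"plan": "0 0 0 -3 0 60 255; 0 0 0 -10 0 120 255; 0 0 0 -40 -20 180 255; 0 0 0 -80 -50 220 255; 0 0 -5 -100 -90 250 255; 0 0 -10 -120 -130 260 255; 0 0 -10 -120 -130 260 255; 0 0 -10 -120 -130 260 255"}}

```text
clock: 3.9
eef_pos: [497.5, 82.0, 277.7]
tcp_rot: [3.138, 0.0, 1.562]
contact_force: [0.2, -0.0, -0.2]
opening: 0.237
grasp_force: 59.3
```

Run:
```python
from strip import *
s,p,d,K,T=wrist("w3"); print(s["eef_pos"].round(1),s["tcp_rot"].round(3),s["opening"],s["grasp_force"],s["contact_force"].round(1))
R=cv2.Rodrigues(np.zeros(3))[0]
from scipy.spatial.transform import Rotation as Ro
Rt=Ro.from_euler("xyz",s["tcp_rot"]).as_matrix()
for n in ["wrist","scene","side"]:
    if n!="wrist":
        p,d=r.grab_frame(n); c=r.get_calibration(n); K,T=c["K"],c["world_from_camera"]; cv2.imwrite(f"pics/{n}3.png",p[:,:,::-1])
    W=world(p,d,K,T); L=(W-s["eef_pos"])@Rt  # tool frame
    m=(d>0)&(abs(L[...,1])<22)&(abs(L[...,0])<170)&(L[...,2]>-2)&(L[...,2]<24)
    hsv=cv2.cvtColor(p,cv2.COLOR_RGB2HSV).astype(int); m&=(hsv[...,0]<25)&(hsv[...,1]>50)&(hsv[...,2]>50)
    q=L[m]; print(n,len(q),np.percentile(q,[0.5,2,50,98,99.5],axis=0).round(1).tolist())
    a=q[:,0]
    for lo in range(-150,150,30):
        t=q[(a>=lo)&(a<lo+30)]
        if len(t)>8: print(lo,len(t),np.median(t,0).round(1))
```

```text
[497.5  82.  277.7] [3.138 0.    1.562] 0.236884510620591 59.25642013549805 [ 0.2 -0.  -0.2]
wrist 16796 [[-51.4, -11.5, 5.1], [-46.8, -11.0, 5.5], [56.9, -0.9, 6.8], [117.6, 9.8, 8.1], [119.1, 10.2, 8.5]]
-60 1348 [-41.1  -0.6   6.9]
-30 2007 [-14.7  -0.9   6.8]
0 2414 [15.9 -0.9  6.8]
30 2958 [45.8 -0.4  6.8]
60 3646 [75.9 -0.5  6.8]
90 4423 [105.6  -0.5   6.8]
scene 375 [[-130.9, -12.8, 3.4], [-129.0, -12.0, 4.1], [-64.3, -0.8, 7.7], [93.3, 10.6, 16.1], [108.3, 11.5, 17.7]]
-150 45 [-126.5   -1.8    8.6]
-120 74 [-104.4   -2.     7.6]
-90 80 [-75.4  -2.5   8.3]
-60 72 [-45.2  -3.1   7.7]
-30 61 [-17.5  -1.8   7.4]
0 20 [7.2 6.1 7.5]
60 10 [83.2  4.9  7.1]
90 11 [96.2  6.8  8.4]
side 589 [[-127.7, -13.5, 6.8], [-127.0, -11.5, 7.5], [-59.0, -5.3, 9.2], [120.8, 9.6, 17.5], [126.3, 10.6, 18.1]]
-150 65 [-125.8   -2.3   11.9]
-120 118 [-105.2   -4.1    9.1]
-90 109 [-75.3  -4.3   9.1]
-60 94 [-46.3  -4.3   9.1]
-30 82 [-17.4  -3.8   9.2]
0 21 [6.  4.3 8.7]
30 25 [ 48.4 -10.    8.9]
60 30 [73.9 -9.8  9.8]
90 29 [105.9  -9.7   9.4]
120 16 [125.   -7.2   9.2]
```

View pics/side3.png

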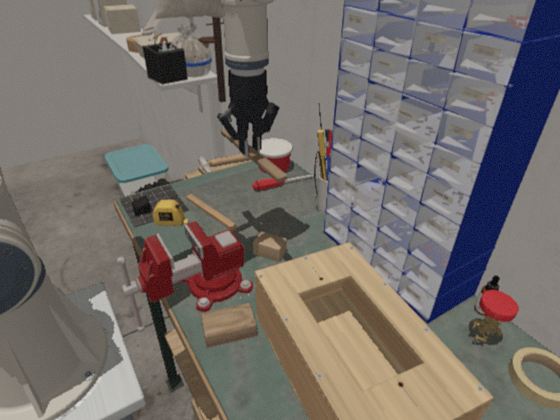

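>>> {"method": "step_arm", "body": {"plan": "0 0 -7 -20 -388 15 255; 0 0 -7 -20 -388 15 255; 0 0 -7 -20 -388 15 255; 0 0 -7 -20 -388 15 255; 0 0 -7 -20 -388 15 255; 0 0 -7 -20 -388 15 255; 0 0 -7 -20 -388 15 255; 0 0 -7 -20 -388 15 255"}}

```text
clock: 4.85
eef_pos: [479.1, -305.5, 288.1]
tcp_rot: [-3.141, -0.0, 1.442]
contact_force: [0.4, 0.5, -0.5]
opening: 0.236
grasp_force: 59.2
```

>>> {"method": "step_arm", "body": {"plan": "0 0 0 0 -10 0 255; 0 0 0 0 -10 0 255; 0 0 0 0 -10 0 255"}}

```text
clock: 5.15
eef_pos: [479.0, -312.0, 288.2]
tcp_rot: [-3.14, -0.001, 1.443]
contact_force: [-0.1, 0.3, -0.2]
opening: 0.236
grasp_force: 59.2
```

Run:
```python
from strip import *
s,p,d,K,T=wrist("w4"); print(s["eef_pos"].round(1),s["tcp_rot"].round(3),s["qpos"].round(2),s["grasp_force"],T[:3,3].round())
W=world(p,d,K,T); top=(d>0)&(abs(W[...,2]-128)<6)
print(np.median(W[top][:,2]),top.sum())
# opening-frame coords with estimate
a=np.radians(82.4); ey=np.array([np.cos(a),np.sin(a)]); ex=np.array([np.sin(a),-np.cos(a)])
D=W[...,:2]-[474,-306]; X=D@ex; Y=D@ey
for y0 in range(-140,160,20):
    t=top&(abs(Y-y0)<10); l=X[t&(X<0)&(X>-80)]; h=X[t&(X>0)&(X<80)]
    print("y",y0,"left",l.max().round(1) if len(l) else None,"right",h.min().round(1) if len(h) else None)
for x0 in (-40,-25,25,40):
    t=top&(abs(X-x0)<5); l=Y[t&(Y<0)]; h=Y[t&(Y>0)]
    print("x",x0,l.max().round(1) if len(l) else None,h.min().round(1) if len(h) else None)
```

```text
[ 479.  -312.   288.2] [-3.140e+00 -1.000e-03  1.443e+00] [-0.58  0.23  1.7   0.    1.21 -0.45] 59.23362672328949 [ 488. -236.  416.]
127.04425344901779 37898
y -140 left -19.1 right 28.7
y -120 left -59.5 right 70.1
y -100 left -53.1 right 61.0
y -80 left -53.3 right 56.2
y -60 left -53.4 right 56.3
y -40 left -53.2 right 56.2
y -20 left -53.3 right 56.2
y 0 left -53.4 right 56.2
y 20 left -53.3 right 56.1
y 40 left -53.4 right 56.1
y 60 left -53.5 right 56.1
y 80 left -53.5 right 56.1
y 100 left -19.3 right 27.9
y 120 left -19.1 right 28.0
y 140 left -19.2 right 27.8
x -40 None 101.9
x -25 -155.2 102.0
x 25 -141.5 102.3
x 40 -167.6 102.2
```

View pics/w4.png

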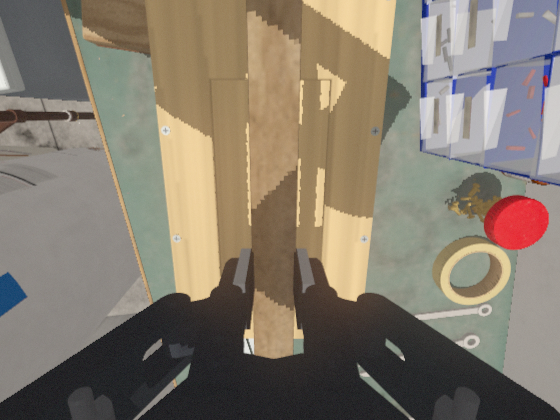

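The strip is held centred over the opening; the opening spans about (212–330, 80–300), and its edges confirm the centre at about (475,-305) and yaw 82.4°. Next I'll plan the tilted insertion.

```bash
cat > plan.py <<'E'
import numpy as np
C=np.array([475,-305,119.]); a=np.radians(82.4); ey=np.array([np.cos(a),np.sin(a),0]); ex=np.array([np.sin(a),-np.cos(a),0])
OZ,OX=11.5,1.5
def tcp(s,z,t):
    t=np.radians(t); return C+ey*(s-OZ*np.sin(t)+OX*np.cos(t))+np.array([0,0,z+OZ*np.cos(t)+OX*np.sin(t)])
def clear(s,z,t):
    t=np.radians(t); u=np.array([np.cos(t),np.sin(t)]); n=np.array([-u[1],u[0]])
    g=np.vstack([[s,z]+k*u+h*n for k in np.linspace(-130,130,131) for h in(-5,5)])
    dy=np.maximum(100-abs(g[:,0]),0); dz=np.maximum(np.maximum(-g[:,1],g[:,1]-9),0)
    pan=np.hypot(dy,dz).min(); ins=g[g[:,1]<0]
    b=np.vstack([[s,z]+k*u+70*n for k in(-43,43)]); db=np.hypot(np.maximum(100-abs(b[:,0]),0),np.maximum(b[:,1]-9,0)).min()
    return pan,(ins[:,1].min()+113 if len(ins) else 99),(170-abs(ins[:,0]).max() if len(ins) else 99),db
E
python3 - <<'E'
from plan import *
WP=[(40,110,30),(40,85,30),(35,60,30),(-3,35,30),(-20,20,30),(-32,8,20),(-35,-10,13),(-35,-40,13),(-35,-40,0),(0,-40,0),(0,-5,0)]
cur=np.array([479,-312,288.2])
for i,w in enumerate(WP):
    if i: print("   min clear",np.min([clear(*(np.array(WP[i-1])*(1-f)+np.array(w)*f)) for f in np.linspace(0,1,21)],axis=0).round(1))
    T=tcp(*w); print(w,"tcp",T.round(1),"from now",(T-cur).round(1))
print(ex,ey)
E
```

```text
(40, 110, 30) tcp [ 479.7 -269.8  239.7] from now [  0.7  42.2 -48.5]
   min clear [ 29.3  99.   99.  133.6]
(40, 85, 30) tcp [ 479.7 -269.8  214.7] from now [  0.7  42.2 -73.5]
   min clear [ 19.9  99.   89.9 109.8]
(35, 60, 30) tcp [ 479.  -274.7  189.7] from now [  0.   37.3 -98.5]
   min clear [11.5 78.7 51.9 69.7]
(-3, 35, 30) tcp [ 474.  -312.4  164.7] from now [  -5.    -0.4 -123.5]
   min clear [13.2 63.7 34.9 50.7]
(-20, 20, 30) tcp [ 471.8 -329.2  149.7] from now [  -7.2  -17.2 -138.5]
   min clear [10.8 63.7 14.1 50.2]
(-32, 8, 20) tcp [ 470.4 -339.2  138.3] from now [  -8.6  -27.2 -149.9]
   min clear [ 9.  68.9  7.2 40.2]
(-35, -10, 13) tcp [ 470.2 -340.8  120.5] from now [  -8.8  -28.8 -167.7]
   min clear [ 7.2 38.9  7.2 12. ]
(-35, -40, 13) tcp [ 470.2 -340.8   90.5] from now [  -8.8  -28.8 -197.7]
   min clear [11.1 38.9  4.9 12. ]
(-35, -40, 0) tcp [ 470.6 -338.2   90.5] from now [  -8.4  -26.2 -197.7]
   min clear [35.  68.   5.  30.4]
(0, -40, 0) tcp [ 475.2 -303.5   90.5] from now [  -3.8    8.5 -197.7]
   min clear [ 0.  68.  40.  60.7]
(0, -5, 0) tcp [ 475.2 -303.5  125.5] from now [  -3.8    8.5 -162.7]
[ 0.99121554 -0.13225639  0.        ] [0.13225639 0.99121554 0.        ]
```

>>> {"method": "step_arm", "body": {"plan": "29.7 -4 0 1 42 -48 255; 29.7 -4 0 1 42 -48 255; 29.7 -4 0 1 42 -48 255; 29.7 -4 0 1 42 -48 255; 29.7 -4 0 1 42 -48 255; 29.7 -4 0 1 42 -48 255"}}

```text
clock: 5.8
eef_pos: [479.8, -270.5, 240.9]
tcp_rot: [3.14, -0.521, 1.443]
contact_force: [-0.3, -0.1, 0.0]
opening: 0.238
grasp_force: 59.2
```

```bash
cat > where.py <<'E'
from strip import *
from plan import *
from scipy.spatial.transform import Rotation as Ro
def state():
    s=r.sense(); R=Ro.from_euler("xyz",s["tcp_rot"]).as_matrix()
    c=s["eef_pos"]+R@[-OX,0,OZ]; D=c-C
    t=np.degrees(np.arcsin(R[2,0])); yaw=np.degrees(np.arctan2(R[1,0],R[0,0]))
    print("strip x,s,z",(D@ex).round(1),(D@ey).round(1),D[2].round(1),"tilt",t.round(1),"yaw",yaw.round(1),"roll",np.degrees(R[2,1]).round(1),"F",s["contact_force"].round(1),s["grasp_force"].round(0),s["clock"],s["qpos"].round(2),s["eef_pos"].round(1))
    return s,R
E
python3 -c "
from where import *
s,R=state()
for n in ['side','scene']:
    p,d=r.grab_frame(n); c=r.get_calibration(n); cv2.imwrite(f'pics/{n}5.png',p[:,:,::-1])
    W=world(p,d,c['K'],c['world_from_camera']); L=(W-s['eef_pos'])@R
    hsv=cv2.cvtColor(p,cv2.COLOR_RGB2HSV).astype(int)
    m=(d>0)&(abs(L[...,1])<18)&(abs(L[...,0])<150)&(L[...,2]>-2)&(L[...,2]<24)&(hsv[...,0]<25)&(hsv[...,1]>50)&(hsv[...,2]>50)
    q=L[m]; print(n,len(q),np.percentile(q,[0.3,1,99,99.7],axis=0).round(1).tolist())
    for lo in range(-150,150,30):
        t=q[(q[:,0]>=lo)&(q[:,0]<lo+30)]
        if len(t)>8: print(lo,len(t),np.median(t,0).round(1))
"
```

```text
Traceback (most recent call last):
  File "where.py", line 8, in state
    print("strip x,s,z",(D@ex).round(1),(D@ey).round(1),D[2].round(1),"tilt",t.round(1),"yaw",yaw.round(1),"roll",np.degrees(R[2,1]).round(1),"F",s["contact_force"].round(1),s["grasp_force"].round(0),s["clock"],s["qpos"].round(2),s["eef_pos"].round(1))
                                                                                                                                                                              ^^^^^^^^^^^^^^^^^^^^^^
AttributeError: 'float' object has no attribute 'round'
```

```bash
sed -i 's/s\["grasp_force"\].round(0)/round(s["grasp_force"])/' where.py
python3 -c "
from where import *
s,R=state()
for n in ['side','scene']:
    p,d=r.grab_frame(n); c=r.get_calibration(n); cv2.imwrite(f'pics/{n}5.png',p[:,:,::-1])
    W=world(p,d,c['K'],c['world_from_camera']); L=(W-s['eef_pos'])@R
    hsv=cv2.cvtColor(p,cv2.COLOR_RGB2HSV).astype(int)
    m=(d>0)&(abs(L[...,1])<18)&(abs(L[...,0])<150)&(L[...,2]>-2)&(L[...,2]<24)&(hsv[...,0]<25)&(hsv[...,1]>50)&(hsv[...,2]>50)
    q=L[m]; print(n,len(q),np.percentile(q,[0.3,1,99,99.7],axis=0).round(1).tolist())
    for lo in range(-150,150,30):
        t=q[(q[:,0]>=lo)&(q[:,0]<lo+30)]
        if len(t)>8: print(lo,len(t),np.median(t,0).round(1))
"
```

```text
strip x,s,z 0.2 39.2 111.2 tilt 29.9 yaw 82.7 roll 0.1 F [-0.3 -0.1  0. ] 59 5.8 [-0.76  0.41  1.67  0.42  1.41 -0.77] [ 479.8 -270.5  240.9]
side 2127 [[-129.1, -13.0, 4.1], [-127.9, -12.8, 4.5], [126.8, 9.3, 15.3], [128.8, 10.0, 16.4]]
-150 119 [-124.8   -4.2    6.9]
-120 357 [-105.2   -3.8    6.9]
-90 334 [-75.1  -3.8   6.9]
-60 318 [-45.2  -3.8   6.8]
-30 222 [-19.1  -2.6   7. ]
30 227 [45.9 -2.4  6.9]
60 237 [74.6 -3.5  6.9]
90 236 [104.9  -3.5   7. ]
120 72 [124.9  -3.    7.2]
scene 992 [[-129.5, -12.9, 0.4], [-128.4, -12.3, 0.8], [122.7, 10.8, 14.0], [126.8, 11.2, 15.4]]
-150 53 [-125.2   -2.2    5.4]
-120 154 [-105.3   -2.5    6.2]
-90 151 [-75.6  -2.2   6.1]
-60 145 [-44.6  -1.9   6.6]
-30 108 [-19.3  -1.1   5.8]
30 114 [46.9 -3.3  5.7]
60 129 [74.6 -2.   6.1]
90 117 [104.3  -2.7   5.8]
120 17 [124.1  -8.    6.9]
```

View pics/side5.png

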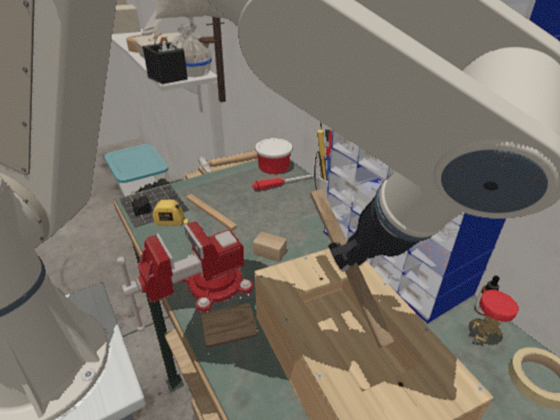

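The strip is tilted 30°, square in the grip and clear of the panel, with its low end at (385,345) over the opening. Now insert it.

>>> {"method": "step_arm", "body": {"plan": "0 0 0 0 0 -26 255; 0 0 0 -1 -4 -51 255; 0 0 0 -3 -23 -64 255; 0 0 0 -6 -42 -76 255; 0 0 0 -6 -42 -76 255; 0 0 0 -8 -59 -91 255; 0 0 0 -8 -59 -91 255; 0 0 0 -8 -59 -91 255"}}

```text
clock: 6.7
eef_pos: [471.9, -330.1, 150.8]
tcp_rot: [3.138, -0.523, 1.443]
contact_force: [-0.4, 0.4, -0.2]
opening: 0.234
grasp_force: 59.2
```

```bash
python3 -c "
from where import *
state()"
```

```text
strip x,s,z 0.3 -20.8 21.1 tilt 30.0 yaw 82.7 roll 0.2 F [-0.4  0.4 -0.2] 59 6.7 [-0.83  0.56  1.64  0.41  1.32 -0.88] [ 471.9 -330.1  150.8]
```

>>> {"method": "step_arm", "body": {"plan": "-5 0.7 0 -1 -5 -6 255; -9.9 1.3 0 -1.5 -9 -12 255; -9.9 1.3 0 -1.5 -9 -12 255; -14 1.9 0 -1.6 -10 -22 255; -16.9 2.2 0 -1.6 -10 -30 255; -16.9 2.2 0 -1.6 -10 -45 255; -16.9 2.2 0 -1.6 -10 -60 255; -16.9 2.2 0 -1.6 -10 -60 255"}}

```text
clock: 7.5
eef_pos: [468.9, -339.4, 87.8]
tcp_rot: [-3.141, -0.229, 1.442]
contact_force: [-0.8, -0.7, -0.5]
opening: 0.239
grasp_force: 59.2
```

```bash
python3 -c "
from where import *
state()"
```

```text
strip x,s,z -1.5 -33.8 -42.8 tilt 13.1 yaw 82.6 roll -0.0 F [-0.8 -0.7 -0.5] 59 7.5 [-0.74  0.54  1.77  0.23  0.98 -0.75] [ 468.9 -339.4   87.8]
```

>>> {"method": "step_arm", "body": {"plan": "-5 0.7 0 1 5 0 255; -10 1.3 0 3 16 0 255; -13 1.7 0 5 28 0 255; -13 1.7 -0.3 6.3 36 0 255; -13 1.7 -0.3 6.3 36 0 255; -13 1.7 -0.3 6.3 36 0 255; -13 1.7 -0.3 6.3 36 0 255"}}

```text
clock: 8.2
eef_pos: [476.4, -305.4, 90.1]
tcp_rot: [3.139, 0.003, 1.436]
contact_force: [-1.1, -0.5, -0.6]
opening: 0.231
grasp_force: 59.2
```

```bash
python3 -c "
from where import *
state()
s,p,d,K,T=wrist('w6')"
```

```text
strip x,s,z 1.4 -1.7 -40.4 tilt -0.1 yaw 82.3 roll 0.2 F [-1.1 -0.5 -0.6] 59 8.2 [-0.57  0.46  1.88 -0.    0.8  -0.44] [ 476.4 -305.4   90.1]
```

View pics/w6.png

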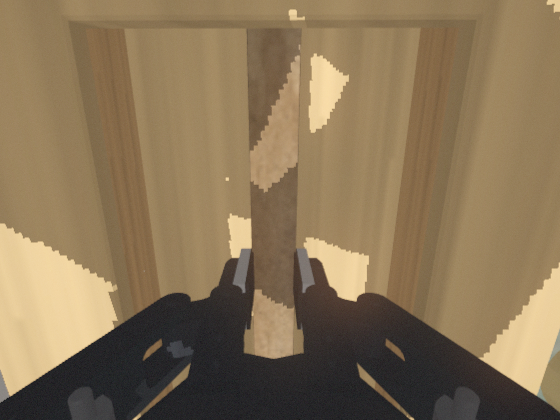

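The strip (columns 247–301) lies inside, centred between the opening edges (columns 70 and 478). Now raise it gently.

>>> {"method": "step_arm", "body": {"plan": "0 0 0 -0.5 1.3 12 255; 0 0 0 -0.5 1.3 24 255; 0 0 0 -0.5 1.3 31 255; 0 0 0 -0.5 1.3 33 255; 0 0 0 -0.5 1.3 33 255; 0 0 0 -0.5 1.3 33 255"}}

```text
clock: 8.85
eef_pos: [475.8, -302.9, 123.1]
tcp_rot: [3.139, 0.003, 1.437]
contact_force: [0.2, -0.2, -0.4]
opening: 0.234
grasp_force: 60.3
```

>>> {"method": "step_arm", "body": {"plan": "0 0 0 0 0 1.5 255; 0 0 0 0 0 1.5 255; 0 0 0 0 0 1.5 255"}}

```text
clock: 9.15
eef_pos: [475.8, -302.9, 124.5]
tcp_rot: [3.139, 0.003, 1.437]
contact_force: [-0.0, 0.3, -0.9]
opening: 0.234
grasp_force: 60.3
```

>>> {"method": "step_arm", "body": {"plan": "0 0 0 0 0 1 255; 0 0 0 0 0 1 255; 0 0 0 0 0 1 255"}}

```text
clock: 9.45
eef_pos: [475.7, -302.9, 124.9]
tcp_rot: [3.14, 0.003, 1.437]
contact_force: [3.6, -2.8, -14.3]
opening: 0.231
grasp_force: 59.9
```

>>> {"method": "step_arm", "body": {"plan": "0 0 0 0 0 1 255; 0 0 0 0 0 1 255; 0 0 0 0 0 1 255"}}

```text
clock: 9.75
eef_pos: [475.7, -302.9, 124.9]
tcp_rot: [3.14, 0.003, 1.437]
contact_force: [6.6, -5.5, -26.3]
opening: 0.231
grasp_force: 61.1
```

>>> {"method": "step_arm", "body": {"plan": "0 0 0 0 0 -1 255; 0 0 0 0 0 -1 255; 0 0 0 0 0 -1 255"}}

```text
clock: 10.05
eef_pos: [475.7, -302.9, 124.9]
tcp_rot: [3.139, 0.003, 1.437]
contact_force: [5.1, -2.7, -19.6]
opening: 0.234
grasp_force: 61.9
```

```bash
python3 -c "
from where import *
state()
s,p,d,K,T=wrist('w7'); W=world(p,d,K,T)
D=W-C; X=D@ex; Y=D@ey; Z=W[...,2]; ok=d>0
for y0 in (20,40,60,80,90):
    b=ok&(abs(Y-y0)<5)
    st=b&(abs(X)<30)&(abs(Z-119)<6); tp=b&(abs(Z-128)<4)&(abs(X)>35)
    l=X[tp&(X<0)];h=X[tp&(X>0)]
    print(y0,'strip',np.percentile(X[st],[1,99]).round(1),np.median(Z[st]).round(1),'open',l.max().round(1) if len(l) else None,h.min().round(1) if len(h) else None)
t=ok&(abs(Z-128)<4)&(abs(X)<30)&(Y>60); print('yedge',np.percentile(Y[t],1) if t.any() else None)
p,d=r.grab_frame('side'); cv2.imwrite('pics/side7.png',p[:,:,::-1])
"
```

```text
strip x,s,z 0.4 0.7 -5.6 tilt -0.2 yaw 82.4 roll 0.1 F [  5.1  -2.7 -19.6] 62 10.05 [-0.57  0.4   1.87 -0.    0.87 -0.43] [ 475.7 -302.9  124.9]
20 strip [-10.9  10.3] 118.0 open -54.1 55.1
40 strip [-10.9  10.4] 118.0 open -53.9 54.7
60 strip [-10.9  10.4] 118.0 open -53.8 54.8
80 strip [-10.9  10.6] 118.0 open -53.9 54.6
90 strip [-11.   10.4] 118.0 open -54.0 54.6
yedge 101.04068325046495
```

View pics/w7.png

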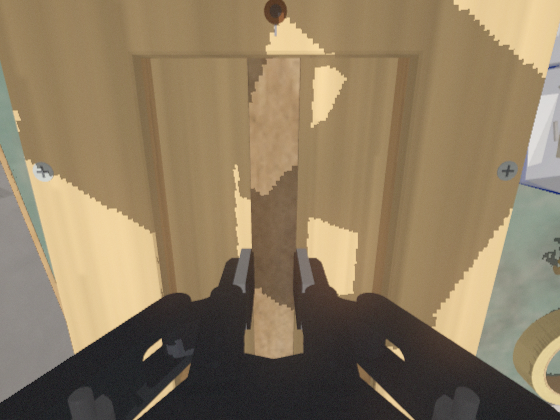

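View pics/side7.png

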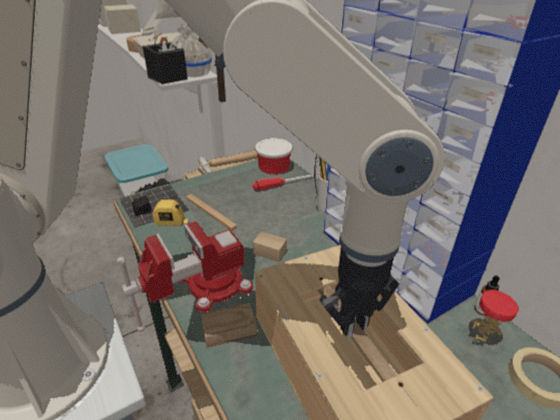

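The strip lies flat under the panel, its midline (column 275) in line with the screw hole at (275,11). It is centred to within about 1 mm sideways and pressed at about 20 N, and the bystanders have not moved. Handing in.

```bash
python3 -c "
from rig import r
print(r.sign_off())"
```

```text
the job is handed in; nothing more can be done
None
```

The longer strip is held level against the panel's underside, pressed at about 20 N and centred to about 1 mm sideways and a few mm lengthwise by my measurements. I handed the job in at about 10 s of robot time; no verdict came back.

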